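# Stand the large sample bottle from the crate on the laboratory balance

### The arm

A 6-joint arm with a two-finger parallel gripper is mounted at the origin on the work surface. World frame = base frame: x ahead of the robot, y to its left, z up, the work surface at z = 0. Lengths are in m, angles in rad, forces in N, time in s.
With the tool pointing down it reaches from about 0.425 to 0.95 m from the base axis. Payload 3.5 kg.
Tool frame: the origin (TCP) lies at the very end of the fingers, on their centre line; the grasp point (between the pads) lies 19 mm behind it; z points along the fingers, x is the direction in which the jaws open and shut, and the axes are right-handed (so a half turn about z gives the same grasp; the last joint's range is limited). The gripper opens to 85 mm and grips with 20 to 120 N. Pads are 22 mm wide; open, the fingers measure 114 mm over their backs; the gripper's body (76 mm by 85 mm) begins 54 mm behind the grasp point. The pads swing forward as they close: fully open they stand 13 mm farther back than shut.
Start: joints at [1.165, 0.286, 1.577, -0, 1.279, -0.15], TCP at [0.171, 0.653, 0.231] pointing down, gripper open.
Joint ranges: [-2.77, 2.77], [-0.9, 2.22], [0.21, 2.48], [-1.53, 4.67], [0.24, 2.81], [-2.84, 2.84]. Speed limits (rad/s): [2.79, 2.79, 3.14, 3.14, 3.14, 3.14].

### API

Orientations are given as a unit quaternion [x, y, z, w].
In Python, from plant import ctrl, imaging gives the robot as it stands.
- The arm moves only by the tool arm_command, never from a script. Its argument "commands" is a list that holds one entry, the list of rows, each a list of 6 numbers: the shift along the tool's x, y, z in cm, then the turn, a rotation vector about the tool's x, y, z in degrees. A call has 1 to 10 rows; each row shifts and turns the commanded pose from where the row before left it, along the tool's axes as they then stand; what a row does not reach is not made up. A row lasts 1/12 s, in which the tool goes at most 41.7 mm and 7.16 degrees, less where a joint would pass 70% of its speed; a pose out of reach is approached as far as the arm can. A call with a gripper value outside its range is refused whole. "hand" is the opening, from 0 (shut) to 1 (fully open), set as the call begins (left out, the last holds). The fingers move at their own pace and stop on an object; "squeeze" is the grip in N (left out, the last holds). Time passes only in rows, so rows that do not move let the fingers close. It gives the time, the measured TCP pose, the force and the opening at its end, in the units of the state.
- ctrl.get_state(): the state, without advancing time (a new reading comes with each control period).
- imaging.read_camera(name): name is "scene" or "side" or "wrist"; returns the picture (400x640x3 uint8, red, green, blue); there is no depth.
- imaging.camera_params(name): a dict with "intrinsics" (3x3 intrinsics, pixels), "pose" (4x4, takes a point from camera to world coordinates); the wrist camera has in their place "hand_eye" (4x4, takes a point from camera to tool coordinates, whose origin is the TCP and whose axes are the tool frame's). Camera axes: x right, y down, z forward; pixel columns grow to the right and rows downward; lengths in m; the calibration is good to about 2 mm. A picture is of the moment at which its call begins: read the wrist's pose just before it. camera_params takes no time and is no camera call.
- ctrl.sign_off(): hands the job in, once; it reports no verdict.
The state is a dict: "time": time; "qpos": joint angles; "dq": joint speeds; "joint_efforts": joint torques, N m; "eef_pos": TCP position; "tcp_rot": TCP orientation; "contact_force": force on the tool from outside, world axes, zero at the start; "wrist_torque": the same for the moment, N m; "opening": opening from 0.0 (shut) to 1.0 (fully open).
Only numpy, scipy, OpenCV 4.12 (cv2) and the standard library are available. Lean on these libraries where they do the work, as an engineer would, in place of code of your own. Each camera call takes 0.05 s, during which the arm holds its last target. There are 200 camera calls.

### The job

A support rod with a clamp block lies across the crate: lift it off first and lay it flat on the open bench, outside the crate. Then take the large square sample bottle (the longest one) out of the crate and stand it upright, cap up, in the middle of the balance's round pan, setting it down gently: do not drop it or press the pan down hard, the weighing cell is delicate. Leave the other small things in the crate.

Things in the scene. Friction and masses are not known exactly. Their poses are not given: they have to be found in the camera images.
- crate: Open grey plastic crate, fixed to the bench, 320 (x) x 200 (y) x 55 high outside, walls and floor 5 mm. Origin: centre of its underside, on the bench; z up.
- rod: Steel support rod, 12 mm in diameter, 260 long, lying across the crate's two long rims, with a dark clamp block fixed at its middle. Origin: on the rod's axis at its middle. y along the rod; the block measures 26 (x) x 40 (y) x 22 (z), from 13 below to 9 above the origin, with a small thumbscrew up to 21 above. About 0.28 kg. Laid on the bench on its block, the origin is 13 above the bench.
- bottle: The large white plastic sample bottle, lying on a flat side on the crate's floor, under the rod, its cap towards the robot side. Square body 34 x 34 x 90 long, then a round cap 28 in diameter; 109 long in all. Origin: middle of the square body, on its long axis (17 above the surface it lies on). x along the bottle, towards the cap; y and z square to the flat sides. About 0.18 kg.
- bottle_base (a point): Centre of the bottle's flat base, 45 from the bottle's origin along -x.
- short_bottle: Smaller white square bottle, body 34 x 34 x 45, 62 long with its cap, lying in the crate. Origin: middle of its body; x towards its cap. To be left in the crate.
- thin_bottle: Thin white square bottle, body 22 x 22 x 85, 102 long with its cap, lying in the crate. Origin: middle of its body; x towards its cap. To be left in the crate.
- tin: Round aluminium tin, 38 in diameter, 38 high, standing in the crate. Origin: centre of its underside. To be left in the crate.
- clamp_ring: Steel ring, 50 outside, 34 inside, 12 high, lying flat in the crate. Origin: centre of its underside. To be left in the crate.
- balance: White laboratory balance, fixed, 200 wide (y), 295 long (x from -195 to 100); its top is 62 high around the pan, and 53 high at the display, on its -x side. Origin: on the bench, straight under the pan's centre; z up.
- pan_top (a point): Centre of the top face of the balance's round steel pan, 140 in diameter, 75 above the bench when unloaded. It moves with the pan.
- pan (a joint): How far the pan is pressed down, m: 0 unloaded, 0.007 at its stop; a spring of about 4 N per mm (the bottle alone presses it about 0.5 mm).
Things that resemble listed ones, but are neither listed nor needed, are in the scene too. Leave any green or pink look-alike of the thin_bottle alone.

How it is judged:
By the outcome, as a careful person would: the job done as asked, in the order asked, and still so for the second after the job is handed in, with the robot touching nothing.
It also fails if it takes over 67 s, if anything falls off the work surface, if the arm or the gripper's body presses on something with over 40 N, if the wrist force passes 120 N, or if a joint passes its speed limit or range.

## Working session

There is one attempt and no reset: what is moved stays moved. The work goes in short steps, Python scripts to look and compute and a tool call to move; the robot and the scene stay as the last step left them, time stands still between calls to the robot, and variables do not carry over. Pictures are saved under pics/ and viewed, about 8 in all and at most 12, crops included, and the job is handed in when it is done.

Besides the shell and the picture viewer there is one more tool, called by a JSON object that holds its "fn" and its "kwargs". arm_command: Moves the arm, as the interface text tells. Its arguments: {"type":"object","properties":{"commands":{"type":"array","items":{"type":"array","items":{"type":"array","items":{"type":"number"}}}},"hand":{"type":"number"},"squeeze":{"type":"number"}},"required":["commands"]}

```bash
mkdir -p pics
cat > h.py <<'E'
import numpy as np, cv2
from plant import ctrl, imaging
from scipy.spatial.transform import Rotation as R
def cam(n):
    p=imaging.camera_params(n); K=np.array(p["intrinsics"])
    if n=="wrist":
        s=ctrl.get_state(); T=np.eye(4); T[:3,:3]=R.from_quat(s["tcp_rot"]).as_matrix(); T[:3,3]=s["eef_pos"]
        return K,T@np.array(p["hand_eye"])
    return K,np.array(p["pose"])
def shot(n,f):
    K,P=cam(n); im=imaging.read_camera(n); cv2.imwrite("pics/"+f+".png",cv2.cvtColor(im,cv2.COLOR_RGB2BGR)); np.savez("pics/"+f+".npz",K=K,P=P); return K,P
def ray(f,u,v):
    d=np.load("pics/"+f+".npz"); r=d["P"][:3,:3]@np.linalg.solve(d["K"],[u,v,1.]); return d["P"][:3,3],r/np.linalg.norm(r)
def onz(f,u,v,z):
    o,r=ray(f,u,v); return o+r*(z-o[2])/r[2]
def tri(*obs):
    A=np.zeros((3,3));b=np.zeros(3)
    for f,u,v in obs:
        o,r=ray(f,u,v);M=np.eye(3)-np.outer(r,r);A+=M;b+=M@o
    return np.linalg.solve(A,b)
def proj(f,p):
    d=np.load("pics/"+f+".npz"); c=np.linalg.inv(d["P"])@np.append(p,1); q=d["K"]@c[:3]; return q[:2]/q[2]
E
python3 - <<'E'
from h import *
np.set_printoptions(precision=3,suppress=True)
for n in("scene","side","wrist"):
    K,P=shot(n,n+"0"); print(n,K[0,0],P[:3,3],P[:3,2])
print(ctrl.get_state())
ims=[cv2.imread(f"pics/{n}0.png") for n in("scene","side")]
E
```

```text
scene 373.24165654452827 [1.196 0.403 0.561] [-0.77  -0.325 -0.55 ]
side 462.2790093040151 [-0.196 -0.566  0.618] [ 0.631  0.604 -0.488]
wrist 336.388088670023 [0.091 0.674 0.373] [ 0.314 -0.085 -0.946]
{'time': 0.15, 'qpos': array([ 1.165,  0.287,  1.578,  0.   ,  1.279, -0.15 ]), 'dq': array([-0.001, -0.002, -0.006, -0.001,  0.002,  0.002]), 'joint_efforts': array([  0.001, -40.66 , -29.314,  -0.   ,   0.004,   0.   ]), 'eef_pos': array([0.171, 0.653, 0.23 ]), 'tcp_rot': array([ 0.792,  0.611, -0.001,  0.   ]), 'contact_force': array([-0.193,  1.707, -0.571]), 'wrist_torque': array([-0.014,  0.011,  0.013]), 'opening': 0.9991672127404889}
```

View pics/scene0.png

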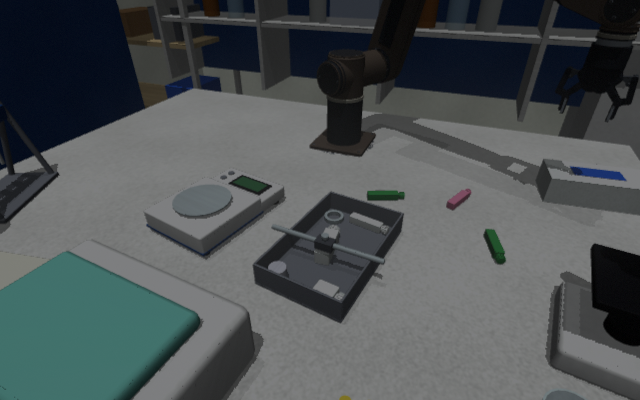

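View pics/side0.png

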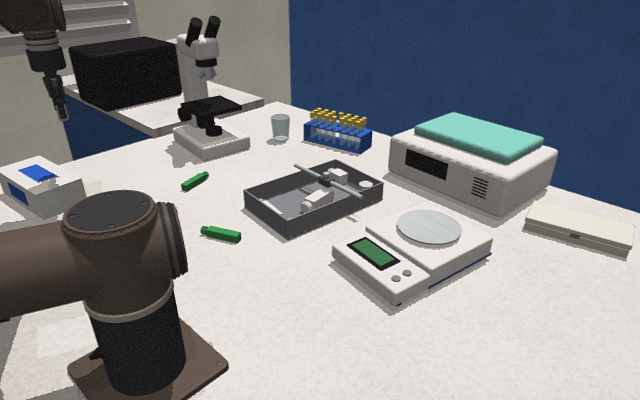

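Scene view: the crate has rim corners at about (333,194), (404,210) and (258,265). The rod runs from (272,228) to (382,262) with its clamp at (326,243), and the balance pan is at (203,200). Side view: the rod runs from (296,166) to (362,197), the pan is at (429,227), and the large bottle is at about (318,200) under the clamp. The green and pink decoys are outside the crate.

Run:
```python
from h import *
np.set_printoptions(precision=3,suppress=True)
for z,uv in((.055,(333,194)),(.055,(404,210)),(.055,(258,265)),(.061,(272,228)),(.061,(382,262)),(.061,(326,243)),(.075,(203,200))): print(uv,onz("scene0",*uv,z))
print("pan",tri(("scene0",203,200),("side0",429,227)),"rodA",tri(("scene0",382,262),("side0",296,166)),"rodB",tri(("scene0",272,228),("side0",362,197)))
a=cv2.resize(cv2.imread("pics/scene0.png")[185:315,250:410],None,fx=3.4,fy=3.4,interpolation=2)
b=cv2.resize(cv2.imread("pics/side0.png")[155:240,240:390],None,fx=4,fy=4,interpolation=2)
cv2.imwrite("pics/c1.png",a);cv2.imwrite("pics/c2.png",b)
```

```text
(333, 194) [0.433 0.124 0.055]
(404, 210) [0.437 0.307 0.055]
(258, 265) [0.737 0.08  0.055]
(272, 228) [0.626 0.052 0.061]
(382, 262) [0.642 0.306 0.061]
(326, 243) [0.629 0.182 0.061]
(203, 200) [ 0.607 -0.146  0.075]
pan [ 0.601 -0.153  0.07 ] rodA [0.639 0.305 0.058] rodB [0.624 0.051 0.059]
```

```bash
cat >> h.py <<'E'
def plan(pos,rot,n=None,dt=3.8,dr=6.8,start=None):
    """rows from the present pose to pos/rot (Rotation), straight; prints rounded rows in calls of 10"""
    s=ctrl.get_state(); p,r=(np.array(s["eef_pos"]),R.from_quat(s["tcp_rot"])) if start is None else start
    p=np.array(p)
    pos=np.array(pos); p0,r0=p.copy(),r; rv=(r0.inv()*rot).as_rotvec(degrees=True)
    n=n or int(np.ceil(max(np.linalg.norm(pos-p)*100/dt,np.linalg.norm(rv)/dr,1))); rows=[]
    for i in range(1,n+1):
        pt=p0+(pos-p0)*i/n; rt=r0*R.from_rotvec(rv*i/n,degrees=True)
        d=np.round(r.inv().apply(pt-p)*100,2); w=np.round((r.inv()*rt).as_rotvec(degrees=True),1)
        rows.append([float(x)+0. for x in [*d,*w]]); p=p+r.apply(d/100); r=r*R.from_rotvec(w,degrees=True)
    for i in range(0,n,10): print(str(rows[i:i+10]).replace(" ","").replace(".0,",",").replace(".0]","]"))
    print("end",p.round(4),r.as_quat().round(3)); return p,r
def down(phi): # tool down, tool x at world angle phi (deg)
    a=np.radians(phi); x=np.array([np.cos(a),np.sin(a),0]); z=np.array([0,0,-1.]); return R.from_matrix(np.c_[x,np.cross(z,x),z])
E
python3 - <<'E'
from h import *
print(imaging.camera_params("wrist")["hand_eye"])
plan([.62,.16,.25],down(-3.5))
E
```

```text
[[ 9.99999857e-01  2.02190875e-04 -4.95964207e-04  7.79090876e-04]
 [-2.98086765e-05  9.45581627e-01  3.25384981e-01 -8.25499104e-02]
 [ 5.34764516e-04 -3.25384920e-01  9.45581497e-01 -1.43195176e-01]
 [ 0.00000000e+00  0.00000000e+00  0.00000000e+00  1.00000000e+00]]
[[-2.02,3.11,-0.11,0,0,4.4],[-1.77,3.25,-0.1,0,0,4.4],[-1.51,3.38,-0.11,0,0,4.3],[-1.26,3.49,-0.11,0,0,4.4],[-0.99,3.57,-0.11,0,0,4.4],[-0.71,3.63,-0.1,0,0,4.4],[-0.43,3.68,-0.11,0,0,4.4],[-0.15,3.7,-0.11,0,0,4.3],[0.13,3.71,-0.1,0,0,4.4],[0.42,3.68,-0.11,0,0,4.4]]
[[0.69,3.64,-0.11,0.1,0,4.4],[0.98,3.57,-0.11,0,0.1,4.4],[1.24,3.49,-0.11,0,0,4.3],[1.5,3.39,-0.12,0,0,4.4],[1.76,3.26,-0.11,0,0,4.4],[2.01,3.11,-0.11,0,0,4.4],[2.23,2.96,-0.11,0,0,4.4],[2.46,2.77,-0.11,0,0,4.3]]
end [0.62 0.16 0.25] [ 1.   -0.03 -0.   -0.  ]
```

{"fn": "arm_command", "kwargs": {"commands": [[[-2.02,3.11,-0.11,0,0,4.4],[-1.77,3.25,-0.1,0,0,4.4],[-1.51,3.38,-0.11,0,0,4.3],[-1.26,3.49,-0.11,0,0,4.4],[-0.99,3.57,-0.11,0,0,4.4],[-0.71,3.63,-0.1,0,0,4.4],[-0.43,3.68,-0.11,0,0,4.4],[-0.15,3.7,-0.11,0,0,4.3],[0.13,3.71,-0.1,0,0,4.4],[0.42,3.68,-0.11,0,0,4.4]]]}}

```text
time: 0.98
eef_pos: [0.4212, 0.3777, 0.2418]
tcp_rot: [0.963, 0.27, -0.0, 0.0]
contact_force: [0.7, 0.1, 0.4]
opening: 0.999
```

{"fn": "arm_command", "kwargs": {"commands": [[[0.69,3.64,-0.11,0,0,4.4],[0.98,3.57,-0.11,0,0,4.4],[1.24,3.49,-0.11,0,0,4.3],[1.5,3.39,-0.12,0,0,4.4],[1.76,3.26,-0.11,0,0,4.4],[2.01,3.11,-0.11,0,0,4.4],[2.23,2.96,-0.11,0,0,4.4],[2.46,2.77,-0.11,0,0,4.3]]]}}

```text
time: 1.65
eef_pos: [0.621, 0.1588, 0.2506]
tcp_rot: [0.999, -0.032, -0.0, 0.0]
contact_force: [0.9, 0.5, 0.5]
opening: 1.001
```

{"fn": "arm_command", "kwargs": {"commands": [[[0,0,0,0,0,0],[0,0,0,0,0,0],[0,0,0,0,0,0]]]}}

```text
time: 1.9
eef_pos: [0.6198, 0.1605, 0.2503]
tcp_rot: [1.0, -0.03, -0.001, -0.0]
contact_force: [0.9, -0.0, 0.0]
opening: 0.997
```

Run:
```python
from h import *
np.set_printoptions(precision=4,suppress=True)
shot("wrist","w1");s=ctrl.get_state();print(s["time"],s["qpos"],s["eef_pos"],s["tcp_rot"])
im=cv2.imread("pics/w1.png");cv2.imwrite("pics/w1b.png",cv2.resize(im,(800,500),interpolation=2))
```

```text
1.95 [0.096  0.1973 1.6479 0.0004 1.2976 0.1551] [0.6194 0.1611 0.2504] [ 0.9996 -0.0296 -0.0006 -0.0001]
```

View pics/w1b.png

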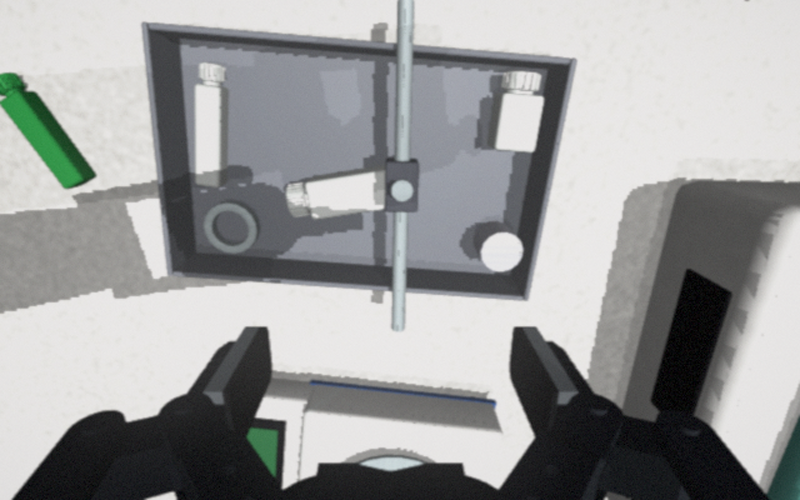

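Wrist view (800-px scale): the rod runs from (405,0) to (398,330) with the clamp at (402,187). The large bottle lies under it, cap at (298,198) and body running right to the clamp. There are three white bottles in the crate:
- **Thin bottle:** (210,125), narrow.
- **Short bottle:** (519,112).
- **Large bottle:** (340,192). It fits because it is under the rod, its cap is towards the robot, and it has a wide body.

The tin is at (501,251) and the ring at (230,228).

Run:
```python
from h import *
np.set_printoptions(precision=4,suppress=True)
k=.8
def w(u,v,z): return onz("w1",u*k,v*k,z)
A=w(404.5,60,.061);B=w(398.5,325,.061);d=A-B
print("rod",A,B,"phi x-axis",np.degrees(np.arctan2(-d[0],d[1])))
print("block",[w(u,v,.070) for u,v in((388,160),(417,160),(388,212),(417,212))], "screw",w(402,190,.082))
print("tri screw",tri(("w1",402*k,190*k),("scene0",326,238)), "block", tri(("w1",402*k,186*k),("scene0",326,243)))
print("rodend",w(398,331,.061), tri(("w1",398*k,330*k),("scene0",272,228),("side0",362,197)))
print("crate", [w(u,v,.055) for u,v in((146,24),(574,60),(168,274),(528,298))])
print("cap end",w(287,199,.022),"cap/body",w(307,194,.039),"edges@385", w(384,170,.039),w(384,211,.039),w(308,176,.039),w(314,214,.039))
```

```text
rod [0.6381 0.2704 0.061 ] [0.6221 0.0526 0.061 ] phi x-axis -4.223929526233879
block [array([0.6218, 0.2005, 0.07  ]), array([0.6439, 0.1991, 0.07  ]), array([0.6193, 0.1597, 0.07  ]), array([0.6423, 0.1583, 0.07  ])] screw [0.6311 0.1792 0.082 ]
tri screw [0.6307 0.1802 0.0757] block [0.6311 0.1806 0.0627]
rodend [0.6213 0.0465 0.061 ] [0.622  0.0488 0.0594]
crate [array([0.4532, 0.306 , 0.055 ]), array([0.7636, 0.2633, 0.055 ]), array([0.4237, 0.1116, 0.055 ]), array([0.7386, 0.0694, 0.055 ])]
cap end [0.5281 0.1647 0.022 ] cap/body [0.5503 0.1716 0.039 ] edges@385 [0.6175 0.1881 0.039 ] [0.6152 0.1527 0.039 ] [0.5531 0.1869 0.039 ] [0.5542 0.1536 0.039 ]
```

Run:
```python
from h import *
st=plan([.631,.1795,.085],down(-4.2)); st=plan([.631,.1795,.046],st[1],start=st,dt=1.5)
for uv in((385,195),(404,196),(459,198),(494,245),(486,232),(501,258)): print(uv,onz("scene0",*uv,.011).round(3))
```

```text
[[0.21,-0.38,3.31,0,0,0.2],[0.22,-0.38,3.31,0,0,0.1],[0.21,-0.38,3.3,0,0,0.2],[0.21,-0.38,3.31,0,0.1,0.1],[0.2,-0.39,3.31,0,0,0.2]]
end [0.631  0.1795 0.085 ] [ 0.999 -0.037  0.    -0.   ]
[[0,0,1.3,0,0,0],[0,0,1.3,0,0,0],[0,0,1.3,0,0,0]]
end [0.631  0.1795 0.046 ] [ 0.999 -0.037  0.    -0.   ]
(385, 195) [0.317 0.235 0.011]
(404, 196) [0.303 0.284 0.011]
(459, 198) [0.256 0.425 0.011]
(494, 245) [0.434 0.517 0.011]
(486, 232) [0.389 0.499 0.011]
(501, 258) [0.476 0.533 0.011]
```

{"fn": "arm_command", "kwargs": {"commands": [[[0.21,-0.38,3.31,0,0,0.2],[0.22,-0.38,3.31,0,0,0.1],[0.21,-0.38,3.3,0,0,0.2],[0.21,-0.38,3.31,0,0,0.1],[0.2,-0.39,3.31,0,0,0.2],[0,0,1.3,0,0,0],[0,0,1.3,0,0,0],[0,0,1.3,0,0,0],[0,0,0,0,0,0],[0,0,0,0,0,0]]]}}

```text
time: 2.78
eef_pos: [0.6323, 0.179, 0.0473]
tcp_rot: [0.999, -0.037, 0.0, -0.0]
contact_force: [0.5, -0.4, 0.8]
opening: 0.999
```

{"fn": "arm_command", "kwargs": {"commands": [[[0,0,0,0,0,0],[0,0,0,0,0,0],[0,0,0,0,0,0],[0,0,0,0,0,0],[0,0,0,0,0,0],[0,0,0,0,0,0],[0,0,0,0,0,0],[0,0,0,0,0,0]]], "hand": 0, "squeeze": 50}}

```text
time: 3.45
eef_pos: [0.6325, 0.1788, 0.0474]
tcp_rot: [0.999, -0.037, 0.001, -0.0]
contact_force: [-1.0, 0.1, 3.7]
opening: 0.295
```

{"fn": "arm_command", "kwargs": {"commands": [[[0,0,-1,0,0,0],[0,0,-2,0,0,0],[0,0,-2.5,0,0,0],[0,0,-2.5,0,0,0],[0,0,-2,0,0,0],[0,0,0,0,0,0],[0,0,0,0,0,0]]]}}

```text
time: 4.03
eef_pos: [0.6322, 0.1789, 0.1471]
tcp_rot: [0.999, -0.037, 0.001, -0.0]
contact_force: [-1.2, 0.3, -3.3]
opening: 0.291
```

Run:
```python
from h import *
s=ctrl.get_state();print(s["eef_pos"],s["contact_force"],s["opening"])
st=plan([.64,.50,.147],down(-4.2),dt=3.5); st=plan([.64,.50,.02],down(-4.2),start=st,dt=2.6)
```

```text
[0.63218928 0.17887347 0.14712558] [-1.22840966  0.26135898 -3.29348227] 0.2907419140255013
[[-0.16,-3.21,0,0,0,0],[-0.16,-3.21,0,0,0,0],[-0.16,-3.2,0.01,0,0,0],[-0.16,-3.21,0,0,0,0],[-0.16,-3.21,0,0,0,0],[-0.16,-3.21,0,0,-0.1,0],[-0.16,-3.21,0.01,0,0,0],[-0.16,-3.21,0,0,0,0],[-0.16,-3.2,0,0,0,0],[-0.16,-3.21,0,0,0,-0.1]]
end [0.64  0.5   0.147] [ 0.999 -0.036 -0.    -0.   ]
[[0,0,2.54,0,0,0],[0,0,2.54,0,0,0],[0,0,2.54,0,0,0],[0,0,2.54,0,0,0],[0,0,2.54,0,0,0]]
end [0.64 0.5  0.02] [ 0.999 -0.036 -0.    -0.   ]
```

Rod held (about -3.3 N of load). Now carrying it over to the left bench.

{"fn": "arm_command", "kwargs": {"commands": [[[-0.16,-3.21,0,0,0,0],[-0.16,-3.21,0,0,0,0],[-0.16,-3.2,0,0,0,0],[-0.16,-3.21,0,0,0,0],[-0.16,-3.21,0,0,0,0],[-0.16,-3.21,0,0,0,0],[-0.16,-3.21,0,0,0,0],[-0.16,-3.21,0,0,0,0],[-0.16,-3.2,0,0,0,0],[-0.16,-3.21,0,0,0,0]]]}}

```text
time: 4.87
eef_pos: [0.638, 0.5005, 0.1416]
tcp_rot: [0.999, -0.037, -0.003, 0.002]
contact_force: [-0.0, 0.7, -3.3]
opening: 0.295
```

{"fn": "arm_command", "kwargs": {"commands": [[[0,0,2.5,0,0,0],[0,0,2.5,0,0,0],[0,0,2.5,0,0,0],[0,0,2.5,0,0,0],[0,0,2,0,0,0],[0,0,0,0,0,0],[0,0,0,0,0,0]]]}}

```text
time: 5.45
eef_pos: [0.6377, 0.4985, 0.0219]
tcp_rot: [0.999, -0.037, -0.003, 0.002]
contact_force: [-0.7, -0.0, -2.2]
opening: 0.294
```

{"fn": "arm_command", "kwargs": {"commands": [[[0,0,0.5,0,0,0],[0,0,0.5,0,0,0],[0,0,0.4,0,0,0],[0,0,0.2,0,0,0],[0,0,0,0,0,0]]]}}

```text
time: 5.87
eef_pos: [0.6402, 0.5001, 0.0176]
tcp_rot: [0.999, -0.037, -0.0, 0.001]
contact_force: [-10.3, -7.2, 17.4]
opening: 0.292
```

{"fn": "arm_command", "kwargs": {"commands": [[[0,0,-1,0,0,0],[0,0,-1,0,0,0],[0,0,-1,0,0,0],[0,0,0,0,0,0]]]}}

```text
time: 6.2
eef_pos: [0.6412, 0.5007, 0.0437]
tcp_rot: [0.999, -0.037, 0.002, -0.001]
contact_force: [0.6, -0.4, -2.3]
opening: 0.293
```

Run:
```python
from h import *
shot("scene","s2");shot("side","d2")
a=cv2.imread("pics/s2.png")[180:340,360:560];b=cv2.imread("pics/d2.png")[90:250,150:350]
cv2.imwrite("pics/s2b.png",np.hstack([cv2.resize(x,(400,320),interpolation=2) for x in (a,b)]))
s=ctrl.get_state();print(s["eef_pos"],s["contact_force"],s["qpos"])
```

```text
[0.64023232 0.5001164  0.04117289] [ 0.01496684  0.56265913 -3.70896507] [ 5.38620862e-01  7.51379778e-01  1.28126254e+00 -2.03406080e-06
  1.10747125e+00  6.12955128e-01]
```

View pics/s2b.png

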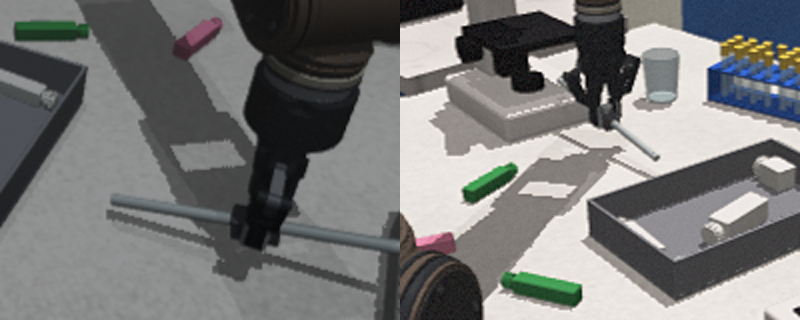

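The rod is level, but its far end met the microscope base, at about (380,250) in the left crop. The bench between the crate and the microscope is free, so I'll lift, turn the rod 90° to lie along x, and set it down there.

Run:
```python
from h import *
for uv in((553,365),(548,300),(565,275)): print(onz("scene0",*uv,.0).round(3))
s=ctrl.get_state(); st=(np.array(s["eef_pos"]),R.from_quat(s["tcp_rot"]))
st=plan([.63,.44,.11],st[1],start=st,dt=3.); st=plan([.60,.42,.11],down(86),start=st,dr=6.5);
```

```text
[0.711 0.616 0.   ]
[0.558 0.621 0.   ]
[0.468 0.66  0.   ]
[[-0.14,1.52,-1.72,0,0,0],[-0.14,1.51,-1.72,0,0,0],[-0.14,1.52,-1.73,0,0,0],[-0.15,1.52,-1.72,0,0,0]]
end [0.63 0.44 0.11] [ 0.999 -0.037  0.001 -0.   ]
[[-0.2,0.16,0,0,0,-6.4],[-0.22,0.13,0,0,0,-6.5],[-0.23,0.11,0,0,0,-6.4],[-0.25,0.08,0,0,0,-6.5],[-0.25,0.06,0,0,0,-6.4],[-0.26,0.02,0,0,0,-6.5],[-0.25,0,0,0,0,-6.4],[-0.26,-0.03,0,0,0,-6.5],[-0.25,-0.06,0,0,0,-6.4],[-0.24,-0.09,0,0,0,-6.5]]
[[-0.23,-0.12,0,0,-0.1,-6.4],[-0.21,-0.14,0,0,0,-6.5],[-0.2,-0.16,0,0,0,-6.4],[-0.18,-0.18,0,0,0,-6.5]]
end [0.6001 0.42   0.11  ] [ 0.731  0.682 -0.     0.   ]
```

{"fn": "arm_command", "kwargs": {"commands": [[[-0.14,1.52,-1.72,0,0,0],[-0.14,1.51,-1.72,0,0,0],[-0.14,1.52,-1.73,0,0,0],[-0.15,1.52,-1.72,0,0,0]]]}}

```text
time: 6.63
eef_pos: [0.6288, 0.4389, 0.1082]
tcp_rot: [0.999, -0.037, -0.001, 0.001]
contact_force: [-0.1, -0.5, -2.9]
opening: 0.291
```

{"fn": "arm_command", "kwargs": {"commands": [[[-0.2,0.16,0,0,0,-6.4],[-0.22,0.13,0,0,0,-6.5],[-0.23,0.11,0,0,0,-6.4],[-0.25,0.08,0,0,0,-6.5],[-0.25,0.06,0,0,0,-6.4],[-0.26,0.02,0,0,0,-6.5],[-0.25,0,0,0,0,-6.4],[-0.26,-0.03,0,0,0,-6.5],[-0.25,-0.06,0,0,0,-6.4],[-0.24,-0.09,0,0,0,-6.5]]]}}

```text
time: 7.47
eef_pos: [0.6075, 0.4251, 0.1079]
tcp_rot: [0.864, 0.504, -0.001, -0.0]
contact_force: [0.1, -0.6, -1.9]
opening: 0.291
```

{"fn": "arm_command", "kwargs": {"commands": [[[-0.23,-0.12,0,0,0,-6.4],[-0.21,-0.14,0,0,0,-6.5],[-0.2,-0.16,0,0,0,-6.4],[-0.18,-0.18,0,0,0,-6.5],[0,0,2,0,0,0],[0,0,2,0,0,0],[0,0,2,0,0,0],[0,0,2,0,0,0],[0,0,1,0,0,0],[0,0,0,0,0,0]]]}}

```text
time: 8.3
eef_pos: [0.5977, 0.4188, 0.0154]
tcp_rot: [0.731, 0.682, -0.003, -0.001]
contact_force: [-0.1, -0.0, -2.5]
opening: 0.291
```

{"fn": "arm_command", "kwargs": {"commands": [[[0,0,0.5,0,0,0],[0,0,0.5,0,0,0],[0,0,0.4,0,0,0],[0,0,0,0,0,0]]]}}

```text
time: 8.63
eef_pos: [0.6011, 0.4204, 0.0067]
tcp_rot: [0.731, 0.682, 0.002, 0.001]
contact_force: [1.5, -0.1, -0.2]
opening: 0.294
```

{"fn": "arm_command", "kwargs": {"commands": [[[0,0,0.2,0,0,0],[0,0,0,0,0,0],[0,0,0,0,0,0]]]}}

```text
time: 8.88
eef_pos: [0.6008, 0.4202, 0.0045]
tcp_rot: [0.731, 0.682, 0.001, 0.001]
contact_force: [0.7, 0.4, 0.5]
opening: 0.296
```

{"fn": "arm_command", "kwargs": {"commands": [[[0,0,0,0,0,0],[0,0,0,0,0,0],[0,0,0,0,0,0],[0,0,0,0,0,0],[0,0,0,0,0,0],[0,0,0,0,0,0]]], "hand": 1}}

```text
time: 9.38
eef_pos: [0.5995, 0.4198, 0.0032]
tcp_rot: [0.731, 0.682, -0.0, -0.0]
contact_force: [-0.7, -0.0, 0.3]
opening: 0.998
```

{"fn": "arm_command", "kwargs": {"commands": [[[0,0,-2,0,0,0],[0,0,-3,0,0,0],[0,0,-4,0,0,0],[0,0,-4,0,0,0],[0,0,-4,0,0,0],[0,0,-4,0,0,0]]]}}

```text
time: 9.88
eef_pos: [0.5993, 0.4197, 0.2152]
tcp_rot: [0.731, 0.682, -0.0, -0.0]
contact_force: [0.0, -0.3, 0.5]
opening: 0.998
```

Run:
```python
from h import *
plan([.55,.16,.25],down(88))
```

```text
[[-3.28,-0.39,-0.43,0,0,-0.2],[-3.28,-0.4,-0.44,0,0,-0.3],[-3.28,-0.42,-0.43,0,0,-0.2],[-3.27,-0.44,-0.43,0,0,-0.3],[-3.28,-0.44,-0.44,0,0,-0.2],[-3.27,-0.46,-0.43,0,0,-0.3],[-3.27,-0.48,-0.44,0,0,-0.2],[-3.27,-0.49,-0.43,0,0,-0.3]]
end [0.55 0.16 0.25] [ 0.719  0.695 -0.    -0.   ]
```

{"fn": "arm_command", "kwargs": {"commands": [[[-3.28,-0.39,-0.43,0,0,-0.2],[-3.28,-0.4,-0.44,0,0,-0.3],[-3.28,-0.42,-0.43,0,0,-0.2],[-3.27,-0.44,-0.43,0,0,-0.3],[-3.28,-0.44,-0.44,0,0,-0.2],[-3.27,-0.46,-0.43,0,0,-0.3],[-3.27,-0.48,-0.44,0,0,-0.2],[-3.27,-0.49,-0.43,0,0,-0.3],[0,0,0,0,0,0],[0,0,0,0,0,0]]]}}

```text
time: 10.72
eef_pos: [0.5504, 0.1588, 0.2488]
tcp_rot: [0.72, 0.694, 0.001, 0.0]
contact_force: [-0.6, 1.1, -0.1]
opening: 1.0
```

Run:
```python
from h import *
np.set_printoptions(precision=4,suppress=True)
shot("wrist","w3");s=ctrl.get_state();print(s["time"],s["qpos"],s["eef_pos"],s["tcp_rot"])
shot("scene","s3")
im=cv2.imread("pics/w3.png");cv2.imwrite("pics/w3b.png",cv2.resize(im[40:340,120:520],(800,600),interpolation=2))
```

```text
10.7667 [ 0.1053  0.0492  1.8144  0.0006  1.2773 -1.4301] [0.5504 0.1598 0.2485] [ 0.7196  0.6944  0.0004 -0.    ]
```

View pics/w3b.png

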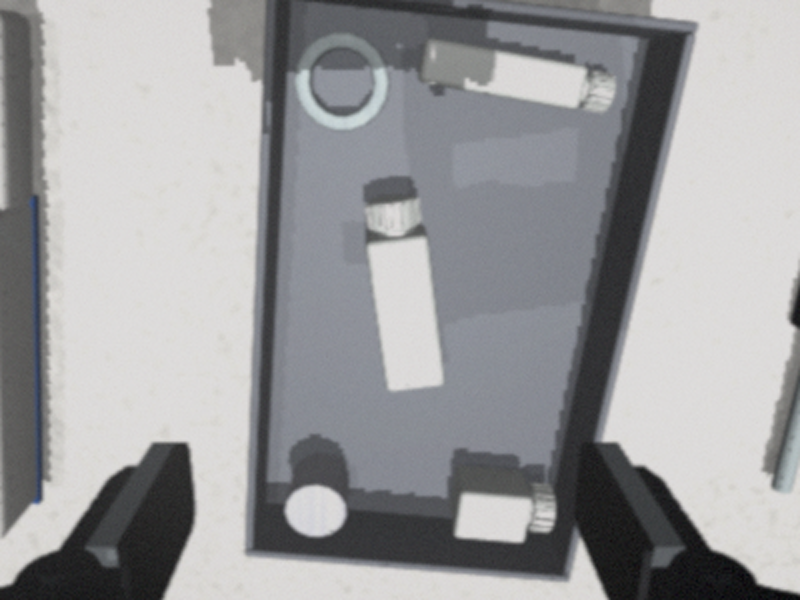

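View pics/s3.png

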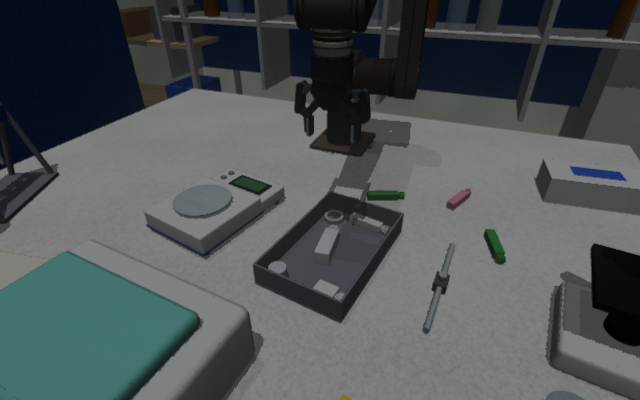

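Enlarged view (800x600 crop): the large bottle's body has top corners at (368,243), (427,236), (388,390) and (442,384), with the cap at (393,213) towards the robot. It is the longest bottle, the wide square one that was under the rod. The thin one is at (515,75), the short one at (500,515), the tin at (316,510) and the ring at (341,82). Scene view: the rod lies flat on the open bench at (440,285), clear of everything.

Run:
```python
from h import *
np.set_printoptions(precision=4,suppress=True)
c=[(368,243),(427,236),(442,384),(388,390)]; q=[(120+u/2,40+v/2) for u,v in c]
for z in(.039,):
    P=[onz("w3",*a,z) for a in q]; print(np.array(P)); P=np.array(P)
    print("len",np.linalg.norm((P[0]+P[1]-P[2]-P[3])/2),"wid",np.linalg.norm(P[0]-P[1]),np.linalg.norm(P[2]-P[3]),"ctr",P.mean(0)); d=(P[0]+P[1]-P[2]-P[3])/2; print("cap dir deg",np.degrees(np.arctan2(d[1],d[0])))
print("tri",tri(("w1",308*.8,176*.8),("w3",*q[1])),tri(("w1",314*.8,214*.8),("w3",*q[0])))
print("proj ctr in scene",proj("s3",P.mean(0)),[proj("s3",p) for p in P])
for n,u,v,z in(("ring",341,82,.017),("tin",316,510,.043),("tinR",348,510,.043),("short L",458,490,.039)): print(n,onz("w3",120+u/2,40+v/2,z))
```

```text
[[0.5518 0.1504 0.039 ]
 [0.5492 0.1821 0.039 ]
 [0.6366 0.1893 0.039 ]
 [0.6392 0.1581 0.039 ]]
len 0.08773519735407102 wid 0.031817938442628 0.03138892939542713 ctr [0.5942 0.17   0.039 ]
cap dir deg -175.12949618754033
tri [0.5512 0.1839 0.0274] [0.5531 0.151  0.0317]
proj ctr in scene [326.6351 240.0282] [array([325.4889, 227.311 ]), array([338.7537, 229.8168]), array([327.8003, 253.9779]), array([313.6726, 251.0546])]
ring [0.4696 0.1393 0.017 ]
tin [0.7166 0.1112 0.043 ]
tinR [0.7174 0.1308 0.043 ]
short L [0.7083 0.1985 0.039 ]
```

Run:
```python
from h import *
s=ctrl.get_state(); 
st=plan([.581,.169,.07],down(94.9)); st=plan([.581,.169,.008],down(94.9),start=st,dt=1.6)
```

```text
[[0.19,0.61,3.56,0,0,-1.4],[0.18,0.61,3.57,0,0,-1.3],[0.16,0.61,3.56,0,0,-1.4],[0.15,0.62,3.56,0,0,-1.4],[0.13,0.62,3.57,0,0,-1.4]]
end [0.581 0.169 0.07 ] [ 0.676  0.737  0.    -0.   ]
[[0,0,1.55,0,0,0],[0,0,1.55,0,0,0],[0,0,1.55,0,0,0],[-0.01,0,1.55,0,0,0]]
end [0.581 0.169 0.008] [ 0.676  0.737  0.    -0.   ]
```

{"fn": "arm_command", "kwargs": {"commands": [[[0.19,0.61,3.56,0,0,-1.4],[0.18,0.61,3.57,0,0,-1.3],[0.16,0.61,3.56,0,0,-1.4],[0.15,0.62,3.56,0,0,-1.4],[0.13,0.62,3.57,0,0,-1.4],[0,0,1.5,0,0,0],[0,0,1.5,0,0,0],[0,0,1.5,0,0,0],[0,0,1.3,0,0,0],[0,0,0,0,0,0]]]}}

```text
time: 11.65
eef_pos: [0.5784, 0.1694, 0.0082]
tcp_rot: [0.675, 0.737, -0.002, -0.002]
contact_force: [-1.2, 0.6, -0.7]
opening: 1.004
```

{"fn": "arm_command", "kwargs": {"commands": [[[0,0,0.3,0,0,0],[0,0,0,0,0,0],[0,0,0,0,0,0]]]}}

```text
time: 11.9
eef_pos: [0.5818, 0.169, 0.0099]
tcp_rot: [0.676, 0.737, 0.001, 0.001]
contact_force: [0.5, -0.1, -0.6]
opening: 0.998
```

{"fn": "arm_command", "kwargs": {"commands": [[[0,0,0,0,0,0],[0,0,0,0,0,0],[0,0,0,0,0,0],[0,0,0,0,0,0],[0,0,0,0,0,0],[0,0,0,0,0,0],[0,0,0,0,0,0],[0,0,0,0,0,0]]], "hand": 0, "squeeze": 40}}

```text
time: 12.57
eef_pos: [0.5815, 0.1687, 0.0095]
tcp_rot: [0.676, 0.737, 0.0, 0.0]
contact_force: [-1.0, -0.2, 3.5]
opening: 0.389
```

{"fn": "arm_command", "kwargs": {"commands": [[[0,0,-1,0,0,0],[0,0,-2,0,0,0],[0,0,-3.5,0,0,0],[0,0,-3.5,0,0,0],[0,0,-3.5,0,0,0],[0,0,-3.5,0,0,0],[0,0,-3.5,0,0,0],[0,0,-2,0,0,0],[0,0,-1,0,0,0],[0,0,0,0,0,0]]]}}

```text
time: 13.4
eef_pos: [0.5818, 0.1688, 0.2467]
tcp_rot: [0.676, 0.737, 0.002, 0.001]
contact_force: [0.8, 0.1, -1.8]
opening: 0.391
```

Run:
```python
from h import *
np.set_printoptions(precision=4,suppress=True)
from scipy.optimize import least_squares
s=ctrl.get_state(); print(s)
D=[([1.165,.287,1.578,0,1.279,-.15],[.171,.653,.2305]),([.096,.1973,1.6479,0,1.2976,.1551],[.6194,.1611,.2504]),([.5386,.7514,1.2813,0,1.1075,.613],[.6402,.5001,.0412]),([.1053,.0492,1.8144,0,1.2773,-1.4301],[.5504,.1598,.2485]),(s["qpos"],s["eef_pos"])]
for q,p in D: 
    c,sn=np.cos(q[0]),np.sin(q[0]); print("radial,lat,z",c*p[0]+sn*p[1],-sn*p[0]+c*p[1],p[2])
def f(x):
    o=[]
    for q,p in D:
        c,sn=np.cos(q[0]),np.sin(q[0]); r=c*p[0]+sn*p[1]; a=q[1]+q[2]
        o+= [x[0]+x[1]*np.sin(q[1])+x[2]*np.sin(a)+x[4]*np.cos(a)-r, x[3]+x[1]*np.cos(q[1])+x[2]*np.cos(a)-x[4]*np.sin(a)-p[2]]
    return o
r=least_squares(f,[0,.4,.4,.2,0]);print(r.x,np.abs(r.fun).max())
```

```text
{'time': 13.4, 'qpos': array([ 0.1151,  0.1215,  1.7403, -0.    ,  1.2753, -1.5422]), 'dq': array([-0.0016,  0.0438,  0.0591,  0.0002, -0.0273,  0.0009]), 'joint_efforts': array([  0.0429, -35.1588, -29.9073,  -0.0028,   0.1311,   0.    ]), 'eef_pos': array([0.5818, 0.1688, 0.2467]), 'tcp_rot': array([0.6759, 0.737 , 0.0017, 0.0015]), 'contact_force': array([ 0.8235,  0.0861, -1.802 ]), 'wrist_torque': array([-0.0704,  0.0191,  0.0201]), 'opening': 0.39092964214962445}
radial,lat,z 0.6674711273191297 0.1006592976099584 0.2305
radial,lat,z 0.631989851931012 0.10098711331757829 0.2504
radial,lat,z 0.8060840108310201 0.10091886584071219 0.0412
radial,lat,z 0.564147236943654 0.10106480618316477 0.2485
radial,lat,z 0.5973320956805878 0.100899300063017 0.24671479134227808
[-0.0023  0.4404  0.5729 -0.0151  0.0113] 0.0007220954090352283
```

Run:
```python
from h import *
plan([.60,-.15,.32],down(0),dr=6.4)
```

```text
[[-2.13,-0.06,-0.49,0,0,6.3],[-2.12,0.17,-0.49,0,0,6.4],[-2.09,0.41,-0.49,0,0,6.3],[-2.03,0.64,-0.49,0,-0.1,6.3],[-1.95,0.85,-0.48,0.1,0,6.4],[-1.84,1.07,-0.49,0,0,6.3],[-1.72,1.26,-0.49,0,0,6.3],[-1.56,1.44,-0.48,0,0,6.3],[-1.4,1.61,-0.49,0,0,6.4],[-1.21,1.75,-0.49,0,0,6.3]]
[[-1.01,1.87,-0.49,0,-0.1,6.3],[-0.8,1.98,-0.48,0,0,6.4],[-0.58,2.05,-0.49,0.1,0,6.3],[-0.35,2.1,-0.49,0,0,6.3],[-0.11,2.12,-0.49,0,0,6.4]]
end [ 0.6  -0.15  0.32] [ 1. -0.  0. -0.]
```

{"fn": "arm_command", "kwargs": {"commands": [[[-2.13,-0.06,-0.49,0,0,6.3],[-2.12,0.17,-0.49,0,0,6.4],[-2.09,0.41,-0.49,0,0,6.3],[-2.03,0.64,-0.49,0,0,6.3],[-1.95,0.85,-0.48,0,0,6.4],[-1.84,1.07,-0.49,0,0,6.3],[-1.72,1.26,-0.49,0,0,6.3],[-1.56,1.44,-0.48,0,0,6.3],[-1.4,1.61,-0.49,0,0,6.4],[-1.21,1.75,-0.49,0,0,6.3]]]}}

```text
time: 14.23
eef_pos: [0.5918, -0.0446, 0.289]
tcp_rot: [0.963, 0.27, -0.003, -0.002]
contact_force: [0.9, 0.5, -2.8]
opening: 0.394
```

{"fn": "arm_command", "kwargs": {"commands": [[[-1.01,1.87,-0.49,0,0,6.3],[-0.8,1.98,-0.48,0,0,6.4],[-0.58,2.05,-0.49,0,0,6.3],[-0.35,2.1,-0.49,0,0,6.3],[-0.11,2.12,-0.49,0,0,6.4],[0,0,0,5,0,0],[0,0,0,5,0,0],[0,0,0,5,0,0],[0,0,0,5,0,0],[0,0,0,0,0,0]]]}}

```text
time: 15.07
eef_pos: [0.5979, -0.1521, 0.3118]
tcp_rot: [0.984, -0.003, -0.003, -0.176]
contact_force: [-1.0, -0.3, -2.9]
opening: 0.391
```

```bash
cat > kin.py <<'E'
from h import *
from scipy.optimize import least_squares
Ry=lambda a:R.from_euler("y",a); Rz=lambda a:R.from_euler("z",a)
def fk(q,x,sg=1):
    a1,a2,b,d1,e,d6,l1,l2=x
    A=Rz(q[0])*Ry(q[1]); B=A*Ry(q[2]); C=B*Rz(sg*q[3]); E=C*Ry(q[4])*Rz(q[5]+np.pi)
    p=Rz(q[0]).apply([a1,l1,d1])+A.apply([0,0,a2])+B.apply([e,0,b])+C.apply([0,l2,0])+E.apply([0,0,d6])
    return p,E
E
python3 - <<'E'
from kin import *
np.set_printoptions(precision=4,suppress=True)
s=ctrl.get_state(); print(s["time"],s["qpos"],s["eef_pos"],s["tcp_rot"],s["contact_force"])
for sg in(1,-1): print(sg,fk(s["qpos"],[0]*8,sg)[1].as_quat())
D=[([1.165,.287,1.578,0,1.279,-.15],[.171,.653,.2305]),([.096,.1973,1.6479,0,1.2976,.1551],[.6194,.1611,.2504]),([.5386,.7514,1.2813,0,1.1075,.613],[.6402,.5001,.0412]),([.1053,.0492,1.8144,0,1.2773,-1.4301],[.5504,.1598,.2485]),([ 0.1151,  0.1215,  1.7403, 0.    ,  1.2753, -1.5422],[.5818,.1688,.2467]),(s["qpos"],s["eef_pos"])]
for sg in(1,-1):
    r=least_squares(lambda x:np.r_[np.concatenate([fk(q,x,sg)[0]-p for q,p in D]),1e-4*(x[6]-x[7])],[0,.44,.57,.2,0,.22,.1,0]);print(sg,r.x,np.abs(r.fun).max())
E
```

```text
15.0667 [-0.5357  0.1797  1.5848  0.2992  1.5682 -0.5594] [ 0.5979 -0.1521  0.3118] [ 0.9844 -0.0029 -0.0034 -0.1758] [-0.9588 -0.317  -2.9415]
1 [ 0.9844 -0.0029 -0.0034 -0.1758]
-1 [ 0.9841  0.0263 -0.1578  0.0775]
1 [ 0.0004  0.4434  0.5725  0.2416  0.0219  0.2496  0.1012 -0.0003] 0.0004569201648294552
-1 [-0.1806  0.2809  0.5967 -0.6412 -0.6046 -0.2     0.1338 -0.0307] 0.01927678426321977
```

```bash
cat >> kin.py <<'E'
X=[.0004,.4434,.5725,.2416,.0219,.2496,.1012,-.0003]
lo=np.array([-2.77,-.9,.21,-1.53,.24,-2.84]);hi=np.array([2.77,2.22,2.48,4.67,2.81,2.84])
def ik(p,r,q0):
    def f(q):
        a,E=fk(q,X); return np.r_[(a-p)*10,(E.inv()*r).as_rotvec()]
    s=least_squares(f,np.clip(q0,lo+1e-3,hi-1e-3),bounds=(lo,hi)); return s.x,np.abs(s.fun).max()
def horiz(psi,tilt=90): # tool tilted from down towards world heading psi(deg), tool -y = up at 90
    a=np.radians(psi-90); x=np.array([np.cos(a),np.sin(a),0]); return R.from_rotvec(x*np.radians(tilt))*down(psi-90)
E
python3 - <<'E'
from kin import *
np.set_printoptions(precision=3,suppress=True)
s=ctrl.get_state()
for psi in(60,75,90,105,120):
    q=s["qpos"]; w=0
    h=np.array([np.cos(np.radians(psi)),np.sin(np.radians(psi)),0])
    for t in np.linspace(20,90,8): q,e=ik(np.array([.604,-.15,.30])+.0125*h,horiz(psi,t),q); w=max(w,e)
    for z in(.25,.2,.15,.1325): q,e=ik(np.array([.604,-.15,z])+.0125*h,horiz(psi),q); w=max(w,e)
    print(psi,q,w)
# pan fit
t=np.radians(np.arange(0,360,3)); best={}
for f in("scene0","s3","side0"):
    g=cv2.GaussianBlur(cv2.cvtColor(cv2.imread(f"pics/{f}.png"),6),(0,0),1).astype(np.float32)
    res=[]
    for x in np.arange(.588,.622,.001):
        for y in np.arange(-.168,-.132,.001):
            pts=[np.array([proj(f,[x+r*np.cos(a),y+r*np.sin(a),.075]) for a in t],np.float32) for r in(.067,.073)]
            v=[cv2.remap(g,p[:,:1],p[:,1:],1).ravel() for p in pts]; res.append((np.abs(v[0]-v[1]).mean(),x,y))
    print(f,sorted(res)[-4:])
E
```

```text
60 [-0.801  0.63   1.856  1.349  1.738 -0.934] 7.600489682069167e-11
75 [-0.763  0.716  1.701  1.181  1.895 -0.911] 3.818675931022141e-11
90 [-0.711  0.8    1.55   1.026  2.054 -0.916] 2.3175192727155995e-11
105 [-0.65   0.878  1.409  0.868  2.21  -0.957] 1.6711687589321397e-11
120 [-0.583  0.946  1.285  0.685  2.355 -1.047] 2.5046870411049586e-09
scene0 [(np.float32(17.565512), np.float64(0.61), np.float64(-0.142)), (np.float32(17.746664), np.float64(0.611), np.float64(-0.143)), (np.float32(17.750162), np.float64(0.61), np.float64(-0.143)), (np.float32(17.831795), np.float64(0.611), np.float64(-0.142))]
s3 [(np.float32(18.112133), np.float64(0.61), np.float64(-0.142)), (np.float32(18.279696), np.float64(0.611), np.float64(-0.143)), (np.float32(18.284351), np.float64(0.61), np.float64(-0.143)), (np.float32(18.376066), np.float64(0.611), np.float64(-0.142))]
side0 [(np.float32(27.14157), np.float64(0.602), np.float64(-0.152)), (np.float32(27.27496), np.float64(0.603), np.float64(-0.153)), (np.float32(27.44349), np.float64(0.602), np.float64(-0.154)), (np.float32(27.670898), np.float64(0.602), np.float64(-0.153))]
```

Run:
```python
from h import *
t=np.radians(np.arange(0,360,4)); G={f:cv2.GaussianBlur(cv2.cvtColor(cv2.imread(f"pics/{f}.png"),6),(0,0),1).astype(np.float32) for f in("s3","side0")}
def pr(f,P):
    d=np.load(f"pics/{f}.npz"); c=np.linalg.inv(d["P"])@np.vstack([P,np.ones(P.shape[1])]); q=d["K"]@c[:3]; return (q[:2]/q[2]).astype(np.float32)
res=[]
for z in np.arange(.064,.082,.002):
  for x in np.arange(.592,.620,.002):
    for y in np.arange(-.162,-.134,.002):
      sc=[]
      for f,g in G.items():
        v=[cv2.remap(g,*[k.reshape(-1,1) for k in pr(f,np.array([x+r*np.cos(t),y+r*np.sin(t),z+0*t]))],1).ravel() for r in(.067,.073)]
        sc.append(np.abs(v[0]-v[1]).mean())
      res.append((sum(sc),z,x,y))
print([tuple(map(lambda a:round(float(a),3),r)) for r in sorted(res)[-5:]])
_,z,x,y=sorted(res)[-1]; o=[]
for f,(r0,c0) in(("s3",(175,160)),("side0",(200,385))):
    im=cv2.resize(cv2.imread(f"pics/{f}.png")[r0:r0+60,c0:c0+90],None,fx=6,fy=6,interpolation=2)[:, :400*0+540]
    for (X,Y,Z),col in(((x,y,z),(0,0,255)),((.606,-.147,.075),(0,200,0))):
        q=((pr(f,np.array([X+.07*np.cos(t),Y+.07*np.sin(t),Z+0*t]))-np.array([[c0],[r0]])+.5)*6).T.astype(int); cv2.polylines(im,[q],True,col,1)
    o.append(cv2.resize(im,(400,267)))
cv2.imwrite("pics/pan.png",np.hstack(o))
```

```text
[(43.417, 0.064, 0.6, -0.154), (43.437, 0.064, 0.6, -0.152), (44.438, 0.064, 0.598, -0.152), (45.329, 0.064, 0.596, -0.154), (46.709, 0.064, 0.598, -0.154)]
```

View pics/pan.png

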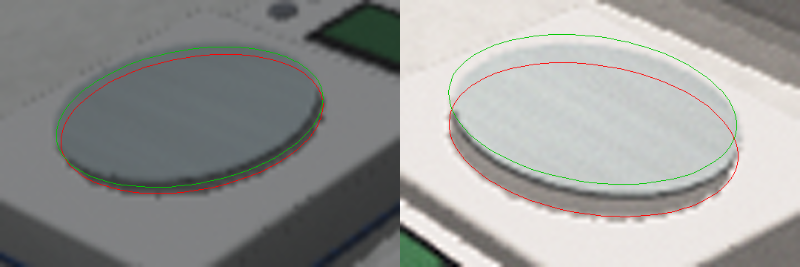

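The overlay shows the automatic (red) fit locked on the shadow line, so I discard it. The green circle fits the pan in the scene view and sits about 2 px high in the side view. Averaging the two puts the pan centre near (0.603, -0.150), with its top at about 0.072–0.075. Next I tilt the bottle upright in free air.

Run:
```python
from kin import *
st=plan([.603,-.1375,.29],horiz(90),dr=6)
st=plan([.603,-.1375,.155],horiz(90),start=st,dt=2)
q,e=ik(np.array([.603,-.1375,.155]),horiz(90),ctrl.get_state()["qpos"]);print(q,e)
```

```text
[[0.04,-0.05,0.21,5.8,0,0],[0.05,-0.03,0.22,5.8,0,-0.1],[0.04,-0.01,0.22,5.8,0,0],[0.04,0.02,0.22,5.9,0,-0.1],[0.05,0.03,0.21,5.8,0,0],[0.04,0.06,0.21,5.8,0,-0.1],[0.04,0.08,0.21,5.8,0,0],[0.05,0.1,0.19,5.8,0,-0.1],[0.04,0.12,0.18,5.8,0,0],[0.04,0.14,0.17,5.8,0,-0.1]]
[[0.05,0.15,0.16,5.8,0,0],[0.04,0.17,0.14,5.9,0,-0.1]]
end [ 0.603  -0.1375  0.29  ] [ 0.707  0.     0.    -0.707]
[[0,1.93,0,0,0,0],[0,1.93,0,0,0,0],[0,1.92,0,0,0,0],[-0.01,1.93,-0.01,0,0,0],[0,1.93,0,0,0,0],[0,1.93,0,0,0,0],[0,1.93,0,0,0,0]]
end [ 0.603  -0.1375  0.155 ] [ 0.707  0.     0.    -0.707]
[-0.71218981  0.76205941  1.56099632  1.03782591  2.06820042 -0.8906887 ] 1.6653345369377348e-15
```

{"fn": "arm_command", "kwargs": {"commands": [[[0.04,-0.05,0.21,5.8,0,0],[0.05,-0.03,0.22,5.8,0,-0.1],[0.04,-0.01,0.22,5.8,0,0],[0.04,0.02,0.22,5.9,0,-0.1],[0.05,0.03,0.21,5.8,0,0],[0.04,0.06,0.21,5.8,0,-0.1],[0.04,0.08,0.21,5.8,0,0],[0.05,0.1,0.19,5.8,0,-0.1],[0.04,0.12,0.18,5.8,0,0],[0.04,0.14,0.17,5.8,0,-0.1]]]}}

```text
time: 15.9
eef_pos: [0.6034, -0.1374, 0.2966]
tcp_rot: [0.776, 0.002, -0.0, -0.631]
contact_force: [1.2, -0.3, -2.2]
opening: 0.391
```

{"fn": "arm_command", "kwargs": {"commands": [[[0.05,0.15,0.16,5.8,0,0],[0.04,0.17,0.14,5.9,0,-0.1],[0,1.9,0,0,0,0],[0,1.9,0,0,0,0],[0,1.9,0,0,0,0],[0,1.9,0,0,0,0],[0,1.9,0,0,0,0],[0,1.9,0,0,0,0],[0,0,0,0,0,0],[0,0,0,0,0,0]]]}}

```text
time: 16.73
eef_pos: [0.6048, -0.1346, 0.179]
tcp_rot: [0.708, 0.003, -0.001, -0.706]
contact_force: [-0.3, -0.2, -1.4]
opening: 0.391
```

Run:
```python
from h import *
np.set_printoptions(precision=4,suppress=True)
s=ctrl.get_state();print(s["time"],s["qpos"],s["eef_pos"],s["tcp_rot"],s["contact_force"],s["opening"])
r=R.from_quat(s["tcp_rot"]);print(r.as_matrix())
o=[]
for n,f,(r0,c0) in(("scene","s4",(110,120)),("side","d4",(135,360))):
    shot(n,f); o.append(cv2.resize(cv2.imread(f"pics/{f}.png")[r0:r0+130,c0:c0+130],(400,400),interpolation=2))
cv2.imwrite("pics/p4.png",np.hstack(o))
```

```text
16.7333 [-0.7057  0.7237  1.5665  1.0531  2.0825 -0.8615] [ 0.6048 -0.1346  0.179 ] [ 0.7077  0.003  -0.0008 -0.7065] [-0.287  -0.2383 -1.3696] 0.3913219440452916
[[ 1.      0.003  -0.0054]
 [ 0.0054 -0.0018  1.    ]
 [ 0.003  -1.     -0.0018]]
```

View pics/p4.png

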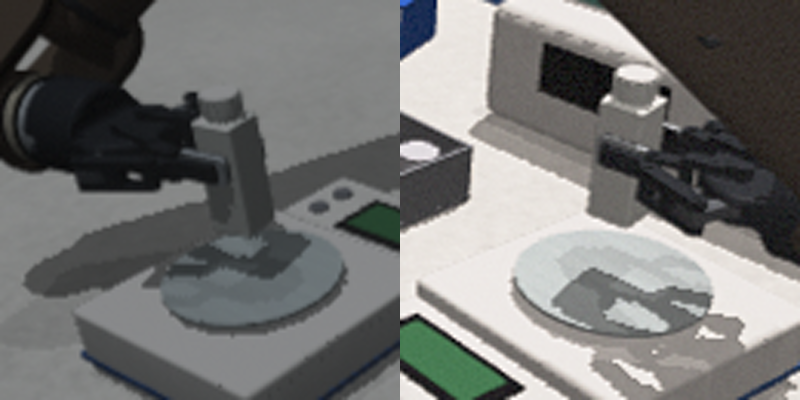

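Run:
```python
from h import *
np.set_printoptions(precision=4,suppress=True)
k=.325
print("cap top",tri(("s4",120+221*k,110+95*k),("d4",360+237*k,135+73*k)))
print("pan",tri(("s4",120+254*k,110+278*k),("d4",360+212*k,135+283*k)))
b=np.array([.6048,-.147,.1214])
for f,c in(("s4",(120,110)),("d4",(360,135))): print(f,"base",(proj(f,b)-c)/k,"captop",(proj(f,b+[0,0,.109])-c)/k)
```

```text
cap top [ 0.6066 -0.1453  0.2292]
pan [ 0.6017 -0.1531  0.0693]
s4 base [244.7181 224.2979] captop [217.1067  91.5284]
d4 base [214.5163 215.6618] captop [234.5847  73.614 ]
```

{"fn": "arm_command", "kwargs": {"commands": [[[0,0,0,0,0,0],[0,0,0,0,0,0]]]}}

```text
time: 17.0
eef_pos: [0.6059, -0.1362, 0.1826]
tcp_rot: [0.709, 0.005, 0.002, -0.705]
contact_force: [0.0, -0.5, -2.2]
opening: 0.392
```

Run:
```python
from h import *
s=ctrl.get_state();print(s["eef_pos"],s["tcp_rot"],s["contact_force"])
from kin import horiz
plan([.603,-.1385,.142],horiz(90),n=6)
```

```text
[ 0.6059032  -0.13619107  0.18255729] [ 0.7090303   0.0051703   0.00197489 -0.70515629] [ 0.02516825 -0.51397656 -2.19749144]
[[-0.06,0.68,-0.03,0.1,0,0.1],[-0.05,0.67,-0.04,0,0.1,0.1],[-0.05,0.68,-0.04,0.1,0,0.1],[-0.05,0.67,-0.03,0,0.1,0.1],[-0.05,0.68,-0.04,0.1,0,0.1],[-0.05,0.67,-0.04,0,0.1,0.1]]
end [ 0.603  -0.1385  0.142 ] [ 0.707 -0.     0.    -0.707]
```

{"fn": "arm_command", "kwargs": {"commands": [[[-0.06,0.68,-0.03,0.1,0,0.1],[-0.05,0.67,-0.04,0,0.1,0.1],[-0.05,0.68,-0.04,0.1,0,0.1],[-0.05,0.67,-0.03,0,0.1,0.1],[-0.05,0.68,-0.04,0.1,0,0.1],[-0.05,0.67,-0.04,0,0.1,0.1],[0,0,0,0,0,0],[0,0,0,0,0,0],[0,0,0,0,0,0],[0,0,0,0,0,0]]]}}

```text
time: 17.83
eef_pos: [0.6028, -0.1384, 0.1412]
tcp_rot: [-0.707, 0.001, 0.0, 0.708]
contact_force: [-0.2, -1.5, -1.9]
opening: 0.394
```

{"fn": "arm_command", "kwargs": {"commands": [[[0,0,0,0,0,0],[0,0,0,0,0,0],[0,0,0,0,0,0]]]}}

```text
time: 18.08
eef_pos: [0.6027, -0.1383, 0.1411]
tcp_rot: [-0.707, 0.001, 0.0, 0.708]
contact_force: [0.3, 0.9, -1.7]
opening: 0.388
```

{"fn": "arm_command", "kwargs": {"commands": [[[0,0.1,0,0,0,0],[0,0.1,0,0,0,0],[0,0.1,0,0,0,0],[0,0.1,0,0,0,0],[0,0.1,0,0,0,0],[0,0,0,0,0,0],[0,0,0,0,0,0],[0,0,0,0,0,0]]]}}

```text
time: 18.75
eef_pos: [0.6026, -0.1383, 0.1357]
tcp_rot: [-0.706, 0.001, 0.0, 0.708]
contact_force: [0.9, -0.6, -2.2]
opening: 0.395
```

{"fn": "arm_command", "kwargs": {"commands": [[[0,0.1,0,0,0,0],[0,0.1,0,0,0,0],[0,0,0,0,0,0],[0,0,0,0,0,0],[0,0,0,0,0,0]]]}}

```text
time: 19.17
eef_pos: [0.6026, -0.1383, 0.1338]
tcp_rot: [-0.706, 0.001, 0.0, 0.708]
contact_force: [0.2, -0.0, -2.1]
opening: 0.392
```

{"fn": "arm_command", "kwargs": {"commands": [[[0,0.1,0,0,0,0],[0,0,0,0,0,0],[0,0,0,0,0,0]]]}}

```text
time: 19.42
eef_pos: [0.6025, -0.1382, 0.1327]
tcp_rot: [-0.706, 0.001, 0.0, 0.708]
contact_force: [0.2, 0.4, -1.6]
opening: 0.39
```

{"fn": "arm_command", "kwargs": {"commands": [[[0,0.05,0,0,0,0],[0,0,0,0,0,0],[0,0,0,0,0,0]]]}}

```text
time: 19.67
eef_pos: [0.6025, -0.1383, 0.1322]
tcp_rot: [-0.706, 0.001, 0.0, 0.708]
contact_force: [-0.0, 0.1, -1.7]
opening: 0.395
```

{"fn": "arm_command", "kwargs": {"commands": [[[0,0.05,0,0,0,0],[0,0,0,0,0,0],[0,0,0,0,0,0]]]}}

```text
time: 19.92
eef_pos: [0.6026, -0.1383, 0.1318]
tcp_rot: [-0.706, 0.001, 0.0, 0.708]
contact_force: [-0.4, 0.4, -2.7]
opening: 0.387
```

{"fn": "arm_command", "kwargs": {"commands": [[[0,0.1,0,0,0,0],[0,0,0,0,0,0],[0,0,0,0,0,0]]]}}

```text
time: 20.17
eef_pos: [0.6026, -0.1383, 0.1313]
tcp_rot: [-0.706, 0.001, 0.0, 0.708]
contact_force: [-1.2, 0.8, 0.9]
opening: 0.393
```

{"fn": "arm_command", "kwargs": {"commands": [[[0,0.05,0,0,0,0],[0,0,0,0,0,0],[0,0,0,0,0,0]]]}}

```text
time: 20.42
eef_pos: [0.6026, -0.1383, 0.1309]
tcp_rot: [-0.706, 0.001, 0.0, 0.708]
contact_force: [-1.3, 0.9, 1.2]
opening: 0.392
```

Run:
```python
from h import *
o=[]
for n,f,(r0,c0) in(("scene","s5",(140,150)),("side","d5",(165,385))):
    shot(n,f); o.append(cv2.resize(cv2.imread(f"pics/{f}.png")[r0:r0+90,c0:c0+90],(400,400),interpolation=2))
cv2.imwrite("pics/p5.png",np.hstack(o)); print(ctrl.get_state()["contact_force"])
```

```text
[-0.75571429  0.21401614  2.77563071]
```

View pics/p5.png

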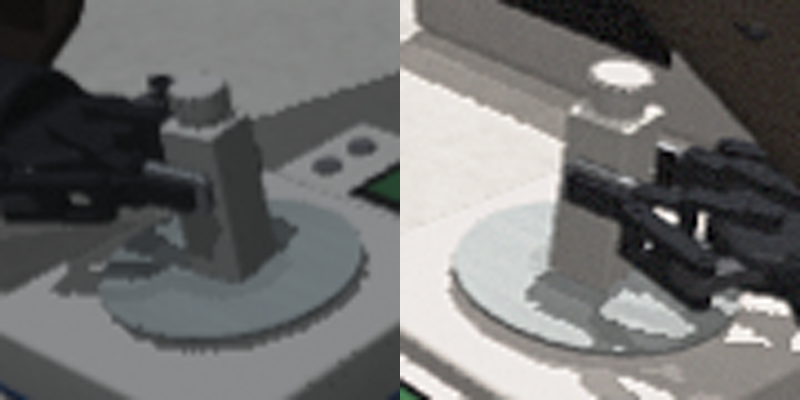

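Contact confirmed: the vertical force went from about -2 N to +1…+3 N, roughly 4 N on the pan, at TCP z = 0.131. In both views the bottle is upright on the pan and within a few mm of centre: base at about (228,260) against pan centre (232,268) in the left crop. I'll ease off slightly and release.

{"fn": "arm_command", "kwargs": {"commands": [[[0,-0.05,0,0,0,0],[0,0,0,0,0,0],[0,0,0,0,0,0]]]}}

```text
time: 20.77
eef_pos: [0.6026, -0.1383, 0.1309]
tcp_rot: [-0.706, 0.001, 0.0, 0.708]
contact_force: [-0.2, 0.6, 1.5]
opening: 0.39
```

{"fn": "arm_command", "kwargs": {"commands": [[[0,0,0,0,0,0],[0,0,0,0,0,0],[0,0,0,0,0,0],[0,0,0,0,0,0]]], "hand": 0.46}}

```text
time: 21.1
eef_pos: [0.6025, -0.1382, 0.1304]
tcp_rot: [-0.707, 0.001, 0.0, 0.708]
contact_force: [0.0, -0.2, -0.2]
opening: 0.46
```

{"fn": "arm_command", "kwargs": {"commands": [[[0,0,0,0,0,0],[0,0,0,0,0,0],[0,0,0,0,0,0],[0,0,0,0,0,0],[0,0,0,0,0,0]]], "hand": 1}}

```text
time: 21.52
eef_pos: [0.6026, -0.1383, 0.1307]
tcp_rot: [-0.707, 0.001, 0.0, 0.708]
contact_force: [0.7, 0.4, -0.9]
opening: 1.001
```

{"fn": "arm_command", "kwargs": {"commands": [[[0,0,-1,0,0,0],[0,0,-2,0,0,0],[0,0,-2,0,0,0],[0,0,-2,0,0,0],[0,0,-2,0,0,0],[0,0,-2,0,0,0],[0,-1,-1,0,0,0],[0,0,0,0,0,0]]]}}

```text
time: 22.18
eef_pos: [0.6027, -0.2614, 0.1426]
tcp_rot: [0.707, -0.001, 0.002, -0.707]
contact_force: [0.9, -1.0, 0.9]
opening: 1.0
```

Run:
```python
from h import *
shot("scene","s6"); shot("side","d6")
cv2.imwrite("pics/p6.png",np.hstack([cv2.imread("pics/s6.png")[110:360,120:520],cv2.imread("pics/d6.png")[80:330,140:540]])); s=ctrl.get_state(); print(s["time"],s["eef_pos"],s["contact_force"])
```

```text
22.2833 [ 0.6026551  -0.25866068  0.14131984] [ 0.58064361 -0.08369891  0.12894564]
```

View pics/p6.png

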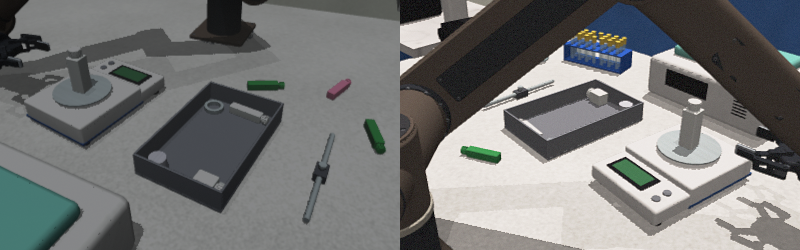

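The last view shows the bottle standing upright at the middle of the pan: base at (80,90) against pan centre (82,92) on the left, and (689,147) against (688,148) on the right. The rod is flat on the bench at (320,172), the other four items are still in the crate, and the gripper is clear.

```bash
python3 -c "
from plant import ctrl
print(ctrl.sign_off())"
```

```text
the job is handed in; nothing more can be done
None
```

I lifted the rod off the crate first and laid it flat on the open bench. Then I took the large square bottle out and stood it upright, cap up, in the middle of the balance pan. The job was handed in at about 22 s of the 67 s allowed.

- **Rod:** At the first spot I tried, it touched the microscope base with about 17–20 N at the wrist. I lifted it, turned it 90° and set it down softly between the crate and the microscope. Nothing in the last pictures looks disturbed.
- **Set-down:** The bottle was lowered in 0.5–1 mm steps. Contact came to about 4 N on the pan at first, up to about 5 N in one reading. I then opened the gripper and backed it away.
- **Last pictures, both cameras:** The bottle base is within a few mm of the pan centre and the gripper touches nothing. The tin, ring, thin bottle and short bottle are still in the crate, and the green and pink look-alikes were left alone.
- **What disagreed:** The two cameras differed by up to about 1 cm on the pan centre when I assumed the stated pan height of 75 mm, and together pointed to about 70–72 mm. I used the average of the two for the centre. Contact came at an estimated pan height of about 74 mm, which agrees with the stated figure. An automatic fit of the pan outline locked onto its shadow, so I discarded it.

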